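# Cap a swab into its vial and count it on the tally counter

### The arm

A 7-joint arm with a two-finger parallel gripper is mounted at the origin on the work surface. World frame = base frame: x ahead of the robot, y to its left, z up, the work surface at z = 0. Lengths are in m, angles in rad, forces in N, time in s.
With the tool pointing down it reaches from about 0.425 to 1.025 m from the base axis. Payload 9.4 kg.
Tool frame: the origin (TCP) lies between the finger pads, 19 mm behind the fingertips; this is the grasp point; z points along the fingers, y is the line along which they close (so a half turn about z gives the same grasp; the last joint's range is limited). The gripper opens to 93 mm and grips with 3 to 60 N. Pads are 15 mm wide; open, the fingers measure 128 mm over their backs; the gripper's body (75 mm by 188 mm) begins 65 mm behind the grasp point.
Start: joints at [1.055, 0.599, -0.003, 1.599, 0.002, 0.943, -0.08], TCP at [0.308, -0.656, 0.237] pointing down, gripper open.
Joint ranges: [-2.57, 2.57], [-0.35, 1.97], [-1.29, 1.29], [0.11, 2.56], [-1.05, 4.19], [0.11, 1.86], [-2.63, 2.63]. Speed limits (rad/s): [2.22, 2.22, 3.01, 3.01, 3.14, 3.14, 3.14].

### API

Orientations are given as [roll, pitch, yaw] about the fixed x, y, z axes, in that order (R = Rz(yaw) Ry(pitch) Rx(roll)).
In Python, from workcell import arm gives the robot as it stands. Calls block until the motion is done:
- arm.reach(position, orientation): joint-space move of the TCP to a pose.
- arm.servo_line(position, feed=0.15, ori=None): straight line of the TCP; ori=None keeps the orientation; feed is the mean speed in m/s.
- arm.move_j(angles): joint-space move.
- arm.set_gripper(opening, grip_force=None): finger opening in m; grip_force is the grip in N (None keeps the last); returns when the fingers have stopped.
- arm.dwell(seconds).
- arm.solve_ik(position, orientation): joint angles nearest the present ones, or None.
- arm.state(): the state.
- arm.snapshot(name): name is "scene" or "top"; returns (picture, depth): 384x512x3 uint8, red, green, blue; 384x512 float32, m along the optical axis (not along the pixel's ray), 0 where there is no reading.
- arm.camera_info(name): a dict with "fx", "fy", "cx", "cy" (pixels), "R" (3x3) and "t" (3): a world point X has camera coordinates R X + t. Camera axes: x right, y down, z forward; pixel columns grow to the right and rows downward; lengths in m; the calibration is good to about 2 mm. A picture is of the moment at which its call begins. camera_info takes no time and is no camera call.
A pose or a line that the arm cannot do raises arm.IKError and nothing moves.
- arm.hand_in(): hands the job in; it is judged then, once.
Trained networks look in the newest picture that a camera, given by its name, has taken for a name from the list of things; names that differ only in an ending like _2 or _b are one class to them, and where a whole thing is asked for, a point or a joint stands for the part that bears it (a point fixed in the world has none). Each returns a list of dicts, best first, with "confidence" (0 to 1); they miss things now and then, are a little off and sometimes report something else, mostly with a low value. They report only what shows in the picture. A call takes as long as a camera call. They do not tell look-alikes from the thing itself.
- arm.spot_in(name, camera): "location" ([x, y, z] in m, in world coordinates, good to about 4 mm: the middle of the surface that is visible of it).
The state is a dict: "t": time; "q": joint angles; "qd": joint speeds; "effort": joint torques, N m; "tool_pos": TCP position; "tcp_rot": TCP orientation; "force": force on the tool from outside, world axes, zero at the start; "moment": the same for the moment, N m; "width": finger opening in m; "grip_force": force on a finger pad.
Only numpy, scipy, OpenCV 4.12 (cv2) and the standard library are available. Lean on these libraries where they do the work, as an engineer would, in place of code of your own. Each camera call takes 0.05 s, during which the arm holds its last target. There are 200 camera calls.

### The job

Take the capped swab out of the white rack and push it down into the open amber vial until its collar sits on the vial's rim. Then count the sample in: swing the tally counter's sprung lever all the way to its stop, hold it there a moment, and let it spring fully back. Leave everything else on the bench where it is.

Things in the scene. Friction and masses are not known exactly. Their poses are not given: they have to be found in the camera images.
- swab: loose swab, 128 mm long, upright in the middle hole of the rack. Origin at the lower end (the bud), z along the stick to the cap. Bud 8 mm across, stick 6 mm, a tapered plug (12 mm across) from 76 to 90 mm, collar 26 mm across from 90 to 94 mm, then a round grey cap 18 mm across up to 128 mm: grip it by the cap
- swab_collar (a point): underside of the swab's collar, on its axis, 90 mm above the swab's origin
- swab_cap (a point): a point on the axis inside the swab's cap, 115 mm above the swab's origin, 13 mm below the cap's top: a good TCP height for gripping it
- swab_rack: fixed white rack, 60 x 100 mm (x, y), 100 mm high, with three 18 mm holes in a row along its y; origin under its centre. The swab hangs by its collar in the middle hole, the other two are empty
- vial: fixed amber glass vial, 22 mm outside, 16 mm inside, standing in a 64 x 64 mm steel block 35 mm high; rim 105 mm above the bench, inside depth 97 mm; origin under its centre
- vial_mouth (a point): centre of the vial's mouth, at rim height, 105 mm above the bench
- counter: fixed grey desk tally counter, 116 x 110 mm, housing 70 mm high, with a row of blank number wheels in its top; origin under its centre, front (the lever's side) towards its own -x
- lever_pivot (a point): on the lever's vertical hinge axis, 79 mm above the bench, 20 mm in front of the counter's centre
- lever_post (a point): on the lever's upright round post (white plastic, 14 mm across, from 82 to 129 mm above the bench, 85 mm from the hinge axis), 109 mm above the bench; above the housing and stop pins (83 mm) it stands clear all round. The flat steel lever arm is 7 mm thick, its top at 82.5 mm
- advance_lever (a joint): lever angle in rad: 0 at rest, 1.1 at its stop; it grows anticlockwise seen from above, so the post swings from the robot's left to its right across the counter's front. A spring drives it back to 0, about 1.3 N at the post at rest and 4.2 N at the stop
- petri_dish: bystander: flat round lidded dish, 94 mm across, 16 mm high; origin under its centre
- slide_box: bystander: flat cardboard slide box, 104 x 69 x 33 mm; origin under its centre
- reagent_bottle: bystander: closed glass bottle, 60 mm across, 130 mm high; origin under its centre
- jar: bystander: glass jar with white lid, 68 mm across, 75 mm high; origin under its centre
- beaker: bystander: wide open glass beaker, 72 mm across, 85 mm high; origin under its centre
- tube_clamp: bystander: wooden test-tube clamp lying flat, 170 x 40 x 14 mm; origin under its centre
- dropper_bottle: bystander: small glass dropper bottle, 44 mm across, 110 mm high; origin under its centre
Things that resemble listed ones, but are neither listed nor needed, are in the scene too. There is more than one size of the counter; the job needs the smaller.

How it is judged:
By the outcome, as a careful person would: the job done as asked, in the order asked, and still so for the second after the job is handed in, with the robot touching nothing.
It also fails if it takes over 64 s, if anything falls off the work surface, if the arm or the gripper's body presses on something with over 40 N, if the wrist force passes 120 N, or if a joint passes its speed limit or range.

## Working session

There is one attempt and no reset: what is moved stays moved. The work goes in short steps, each a Python script; the robot and the scene stay as the last script left them, time stands still between calls to the robot, and variables do not carry over. Pictures are saved under pics/ and viewed, at most 10 in all, crops included, and the job is handed in when it is done.

```bash
mkdir -p pics; ls; python3 - <<'E'
from workcell import arm
import numpy as np, cv2
for n in ("scene","top"):
    p,d=arm.snapshot(n); np.savez(f"{n}0.npz",p=p,d=d)
    cv2.imwrite(f"pics/{n}0.png",p[:,:,::-1])
    c=arm.camera_info(n); print(n,c["fx"],np.round(c["R"],3).tolist(),np.round(c["t"],3))
    for k in ("swab","swab_rack","vial","counter","lever_post","swab_cap","vial_mouth"):
        print(k,[(np.round(r["location"],3).tolist(),round(r["confidence"],2)) for r in arm.spot_in(k,n)])
print(arm.state()["t"])
E
```

```text
pics
scene 361.66103224456833 [[0.743, 0.669, 0.006], [0.475, -0.52, -0.71], [-0.472, 0.53, -0.704]] [-0.376 -0.161  1.282]
swab [([0.626, -0.016, 0.116], 0.72)]
swab_rack [([0.622, -0.017, 0.069], 0.93), ([0.607, 0.228, 0.067], 0.57)]
vial [([0.598, -0.256, 0.034], 0.9), ([0.425, 0.158, 0.014], 0.38)]
counter [([0.606, 0.228, 0.066], 0.83), ([0.285, 0.321, 0.079], 0.76), ([0.597, -0.253, 0.036], 0.16)]
lever_post [([0.172, 0.412, 0.117], 0.64), ([0.537, 0.288, 0.086], 0.52), ([0.426, 0.158, 0.018], 0.5)]
swab_cap [([0.624, -0.013, 0.114], 0.57), ([0.533, -0.43, 0.053], 0.56)]
vial_mouth [([0.6, -0.255, 0.036], 0.89)]
top 380.1747561005414 [[0.005, -1.0, 0.001], [-0.996, -0.005, -0.087], [0.087, -0.0, -0.996]] [1.000e-03 5.190e-01 1.172e+00]
swab [([0.616, -0.005, 0.123], 0.51)]
swab_rack [([0.61, -0.008, 0.101], 0.85)]
vial [([0.592, -0.233, 0.035], 0.9), ([0.615, -0.004, 0.131], 0.43)]
counter [([0.585, 0.25, 0.065], 0.77), ([0.252, 0.34, 0.096], 0.72), ([0.738, -0.122, 0.075], 0.65)]
lever_post [([0.541, 0.28, 0.084], 0.61), ([0.182, 0.4, 0.111], 0.6)]
swab_cap [([0.614, -0.009, 0.124], 0.43), ([0.588, 0.253, 0.064], 0.33)]
vial_mouth [([0.587, -0.236, 0.037], 0.55)]
0.8
```

View pics/scene0.png

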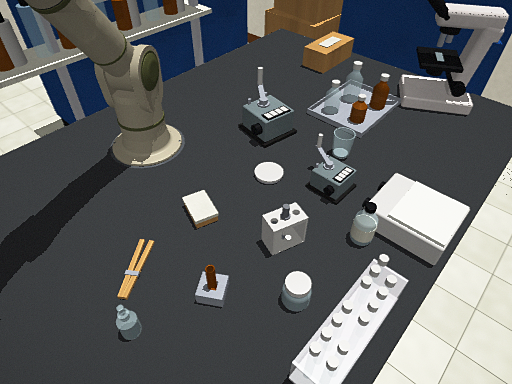

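View pics/top0.png

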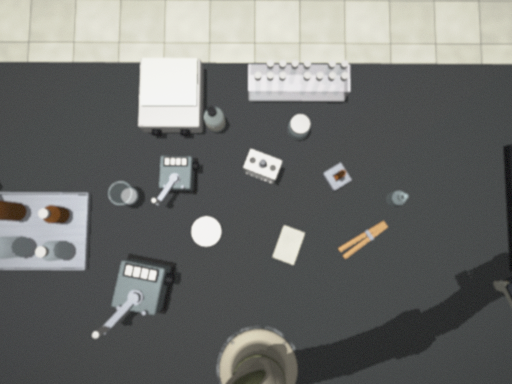

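The scene picture shows the swab rack at about (285,228), with the swab cap at (286,210), and the amber vial in its block at (212,283). Two counters are visible: a small one at (332,175), top view (177,175), and a large one at (268,118), top view (142,287). The other amber bottles on the tray, at (380,92) and (358,110), are not the vial. I choose the small counter, the vial in the steel block and the swab in the rack's middle hole. Next I'll measure them and check with a close crop.

```bash
cat > h.py <<'E'
from workcell import arm
import numpy as np, cv2
def cloud(n,d):
    c=arm.camera_info(n); v,u=np.indices(d.shape)
    X=np.stack([(u-c["cx"])/c["fx"]*d,(v-c["cy"])/c["fy"]*d,d],-1)
    W=(X-np.array(c["t"]))@np.array(c["R"]); W[d<=0]=np.nan
    return W
def pix(n,P):
    c=arm.camera_info(n); x=np.array(c["R"])@P+c["t"]
    return x[0]/x[2]*c["fx"]+c["cx"],x[1]/x[2]*c["fy"]+c["cy"]
def sel(W,c,r,z0,z1):
    return (np.hypot(W[...,0]-c[0],W[...,1]-c[1])<r)&(W[...,2]>z0)&(W[...,2]<z1)
E
python3 - <<'E'
from h import *
tiles=[]
for n in ("scene","top"):
    f=np.load(n+"0.npz"); W=cloud(n,f["d"])
    for k,c,r,z0,z1 in [("cap top",(.615,-.008),.03,.131,.146),("cap all",(.615,-.008),.03,.106,.146),("rack top",(.615,-.008),.07,.094,.103),
      ("vial top",(.595,-.24),.025,.095,.115),("vial hi",(.595,-.24),.035,.045,.115),("block",(.595,-.24),.05,.029,.042),
      ("counter top",(.59,.245),.1,.064,.074),("arm",(.56,.26),.12,.078,.087),("post",(.53,.285),.06,.09,.135)]:
        m=sel(W,c,r,z0,z1); P=W[m]
        if len(P)<2: print(n,k,len(P)); continue
        (cx,cy),(a,b),an=cv2.minAreaRect((P[:,:2]*1000).astype(np.float32))
        print(n,k,len(P),"mean",np.round(P.mean(0),4),"rect",round(cx,1),round(cy,1),round(a,1),round(b,1),round(an,1),"z",P[:,2].min().round(4),P[:,2].max().round(4))
    for c in [(.615,-.008,.1),(.595,-.24,.07),(.57,.255,.08)]:
        u,v=map(int,pix(n,np.array(c)))
        t=f["p"][max(v-28,0):v+28,u-28:u+28]; tiles.append(cv2.resize(t,(260,260),interpolation=cv2.INTER_CUBIC)); print(n,c,u,v)
im=np.vstack([np.hstack(tiles[:3]),np.hstack(tiles[3:])])
cv2.imwrite("pics/crop.png",im[:,:,::-1])
E
```

```text
scene cap top 37 mean [ 0.6219 -0.012   0.1362] rect 621.9 -11.0 14.8 15.6 37.1 z 0.1326 0.1397
scene cap all 89 mean [ 0.6233 -0.0141  0.1262] rect 621.4 -11.6 17.6 16.1 27.9 z 0.1063 0.1397
scene rack top 617 mean [ 0.6235 -0.015   0.0985] rect 621.2 -10.3 102.6 63.0 69.1 z 0.094 0.1028
scene vial top 63 mean [ 0.596  -0.2463  0.1013] rect 595.9 -246.0 20.7 20.6 38.1 z 0.0957 0.1057
scene vial hi 197 mean [ 0.5982 -0.248   0.0824] rect 595.8 -246.3 21.3 21.2 36.1 z 0.0455 0.1057
scene block 556 mean [ 0.5994 -0.2492  0.0336] rect 594.5 -245.5 64.8 66.5 31.7 z 0.029 0.0414
scene counter top 648 mean [0.6059 0.2475 0.0692] rect 601.5 252.4 98.9 100.1 87.3 z 0.064 0.074
scene arm 130 mean [0.5509 0.273  0.0819] rect 536.5 298.3 69.2 147.8 22.1 z 0.078 0.0869
scene post 51 mean [0.5112 0.298  0.1127] rect 510.4 299.1 13.7 11.3 29.6 z 0.0911 0.129
scene (0.615, -0.008, 0.1) 283 213
scene (0.595, -0.24, 0.07) 212 274
scene (0.57, 0.255, 0.08) 325 162
top cap top 32 mean [ 0.619  -0.0115  0.1367] rect 618.5 -12.1 17.5 14.3 0.4 z 0.1312 0.1401
top cap all 43 mean [ 0.6176 -0.0114  0.1312] rect 619.3 -11.5 18.5 15.7 9.7 z 0.1062 0.1401
top rack top 552 mean [ 0.6187 -0.0116  0.0989] rect 619.3 -11.5 99.9 61.3 69.5 z 0.094 0.103
top vial top 31 mean [ 0.5928 -0.2452  0.1023] rect 592.9 -245.4 18.6 19.3 45.9 z 0.0964 0.1093
top vial hi 77 mean [ 0.5919 -0.2447  0.0831] rect 592.5 -245.0 19.8 20.5 53.2 z 0.0454 0.1093
top block 331 mean [ 0.5915 -0.2442  0.0344] rect 592.8 -246.3 63.8 65.5 31.2 z 0.029 0.041
top counter top 855 mean [0.6011 0.252  0.0692] rect 579.0 253.6 96.1 139.6 88.6 z 0.0641 0.074
top arm 158 mean [0.5495 0.2715 0.0819] rect 545.9 277.1 50.6 95.8 34.4 z 0.0781 0.0869
top post 34 mean [0.5073 0.2984 0.1188] rect 507.7 300.0 12.5 12.7 48.1 z 0.0926 0.1315
top (0.615, -0.008, 0.1) 260 165
top (0.595, -0.24, 0.07) 337 174
top (0.57, 0.255, 0.08) 173 181
```

View pics/crop.png

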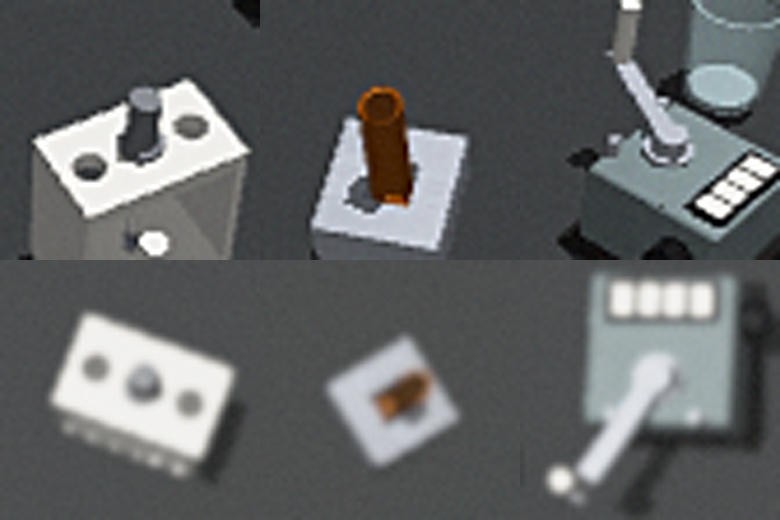

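The crops confirm the choices: the grey cap is in the rack's middle hole, the open amber vial stands in the steel block, and the small counter's white post is at its front left. The sizes agree too: rack 100x61 mm with its top at 0.10, cap top at 0.138, vial about 21 mm wide with its rim at 0.105, block 64 mm. Next I'll grasp the swab and lift it.

```bash
python3 - <<'E'
from h import *
s=arm.state(); print(np.round(s["tcp_rot"],3))
f=np.load("top0.npz");W=cloud("top",f["d"])
print("pivot px",np.round(W[176:181,172:177].reshape(-1,3).mean(0),4))
best=None
for yaw in np.arange(-np.pi,np.pi,.05):   # yaw well inside joint ranges
    pass
c=(.6203,-.0115)
yaw=np.arctan2(c[1],c[0])
cands=[(abs(q[6]),y) for y in (yaw,yaw+np.pi/2,yaw-np.pi/2,yaw+np.pi) for q in [arm.solve_ik([*c,.25],[np.pi,0,y])] if q is not None]
print(cands)
cl=[y for a,y in cands if abs(abs(np.sin(y-yaw))-1)<.1]   # tool y along world x: jaws centre the less certain axis
y=min((a,y) for a,y in cands if y in cl)[1] if cl else min(cands)[1]
o=[np.pi,0,y]; print("ori",o)
arm.set_gripper(.05,25)
arm.reach([*c,.25],o); arm.servo_line([*c,.1275],.12)
arm.set_gripper(0.0,25); s=arm.state(); print("w",s["width"],s["grip_force"],np.round(s["force"],1))
arm.servo_line([*c,.255],.12)
s=arm.state(); print(s["width"],np.round(s["force"],2),np.round(s["tool_pos"],4),s["t"])
arm.servo_line([.5943,-.2457,.255],.15)
t=[]
for n in ("scene","top"):
    p,d=arm.snapshot(n); np.savez(n+"1.npz",p=p,d=d)
    u,v=map(int,pix(n,np.array([.594,-.246,.16])))
    t.append(cv2.resize(p[v-45:v+45,u-45:u+45],(400,400),interpolation=cv2.INTER_CUBIC));print(u,v)
    W=cloud(n,d)
    for k,z0,z1 in (("stick",.135,.195),("vial",.06,.115)):
        P=W[sel(W,(.594,-.246),.03,z0,z1)]
        if len(P): print(n,k,len(P),np.round(P.mean(0),4),np.round(P.min(0),4),np.round(P.max(0),4))
cv2.imwrite("pics/held.png",np.hstack(t)[:,:,::-1]); print(arm.state()["t"])
E
```

```text
[3.142 0.    0.439]
pivot px [0.5784 0.2516 0.0853]
[(np.float64(1.6510737323327236), np.float64(-0.018537292788646336)), (np.float64(0.3367730663346385), np.float64(1.5522590340062503)), (np.float64(2.460006028594087), np.float64(-1.5893336195835428)), (np.float64(1.024950973430884), np.float64(3.1230553608011467))]
ori [3.141592653589793, 0, np.float64(1.5522590340062503)]
w 0.017321751258143992 25.000213086605072 [-0.5 -0.5  2. ]
0.017640233128040923 [-0.14 -0.46 -0.08] [ 0.6199 -0.0116  0.2542] 7.2167
206 253
scene stick 55 [ 0.5974 -0.2449  0.1652] [ 0.594  -0.2482  0.1376] [ 0.6005 -0.241   0.1946]
scene vial 167 [ 0.5976 -0.2477  0.0879] [ 0.5839 -0.2568  0.06  ] [ 0.6068 -0.2352  0.1051]
346 169
top stick 14 [ 0.593  -0.2424  0.1608] [ 0.59   -0.2443  0.1396] [ 0.5971 -0.2412  0.1893]
top vial 59 [ 0.5919 -0.2448  0.089 ] [ 0.5822 -0.2567  0.0607] [ 0.6028 -0.2355  0.1096]
9.0417
```

View pics/held.png

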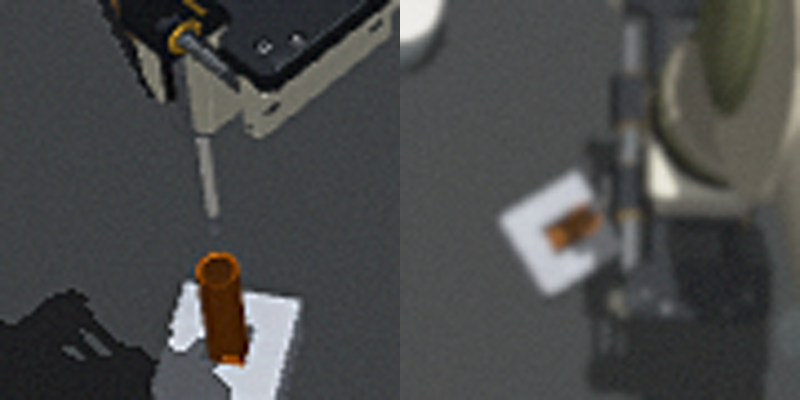

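Held picture: the swab hangs nearly upright, with its bud at about (214,228), above the vial mouth at (217,268) in the left tile. It is about 3 mm too far towards +y. I'll fit the stick's tilt, correct the offset, and insert with force checks.

```bash
python3 - <<'E'
from h import *
for n in ("scene","top"):
    W=cloud(n,np.load(n+"1.npz")["d"]); P=W[sel(W,(.596,-.243),.012,.13,.2)]
    k=np.polyfit(P[:,2]-.14,P[:,:2],1); print(n,"slope",np.round(k[0],3),"at .14",np.round(k[1],4))
x,y=.5943,-.2457-.003
arm.servo_line([x,y,.255],.1)
arm.servo_line([x,y,.235],.1)
f0=np.array(arm.state()["force"]); print(np.round(f0,2))
for z in np.arange(.225,.1339,-.01):
    arm.servo_line([x,y,z],.08)
    F=np.array(arm.state()["force"])-f0; print(round(z,3),np.round(F,1))
    if np.abs(F).max()>6: break
s=arm.state();print(np.round(s["tool_pos"],4),s["t"],s["width"])
E
```

```text
scene slope [-0.005  0.013] at .14 [ 0.5976 -0.2451]
top slope [-0.005  0.012] at .14 [ 0.5931 -0.2426]
[ 0.46  0.54 -0.54]
0.225 [-0.7 -0.7  0.2]
0.215 [ 0.1 -0.7  0.4]
0.205 [-0.2 -0.2  0.1]
0.195 [-0.6 -0.2  0.7]
0.185 [-0.8 -0.4  0.4]
0.175 [-0.7 -0.5  0.1]
0.165 [-0.4 -1.2  1.6]
0.155 [-0.  -1.  -0.2]
0.145 [-1.  -0.6  0.3]
0.135 [-0.1  0.6 -0.9]
[ 0.594  -0.2484  0.1344] 12.3917 0.017560482259775557
```

```bash
python3 - <<'E'
from h import *
x,y=.5943,-.2487
f0=np.array(arm.state()["force"])
for z in np.arange(.1335,.1239,-.001):
    arm.servo_line([x,y,z],.03)
    s=arm.state(); F=np.array(s["force"])-f0; print(round(z,4),np.round(s["tool_pos"][2],4),np.round(F,1))
    if F[2]>10: break
arm.set_gripper(.05); arm.dwell(.2)
arm.servo_line([x,y,.21],.15); 
o=list(arm.state()["tcp_rot"])
arm.servo_line([.56,.0,.26],.3)
t=[]
for n in ("scene","top"):
    p,d=arm.snapshot(n); np.savez(n+"2.npz",p=p,d=d); W=cloud(n,d)
    u,v=map(int,pix(n,np.array([.594,-.246,.10])))
    t.append(cv2.resize(p[v-30:v+30,u-30:u+30],(400,400),interpolation=cv2.INTER_CUBIC))
    P=W[sel(W,(.594,-.246),.03,.112,.2)]; print(n,len(P),np.round(P.mean(0),4),P[:,2].max())
cv2.imwrite("pics/ins.png",np.hstack(t)[:,:,::-1]); print(arm.state()["t"])
E
```

```text
0.1335 0.1335 [-0.6  1.4  0.4]
0.1325 0.1326 [-1.2  2.   3.4]
0.1315 0.1326 [-4.6  2.7 11.8]
scene 109 [ 0.5986 -0.2493  0.1325] 0.14380402946111775
top 48 [ 0.5917 -0.246   0.1372] 0.14821685111256674
15.8417
```

View pics/ins.png

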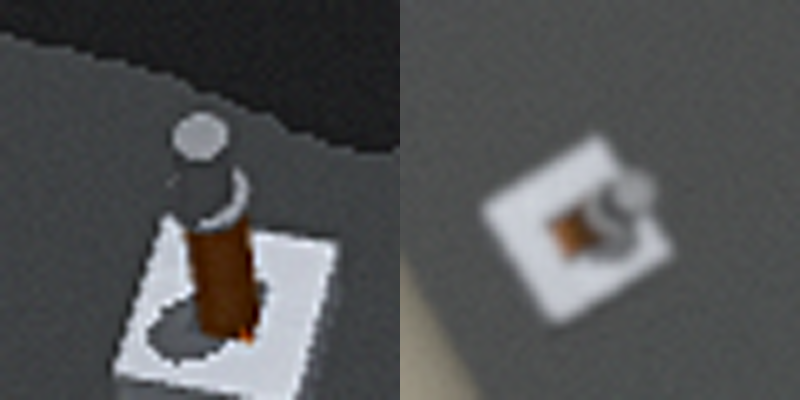

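The inserted picture shows the collar sitting on the vial rim at (212,215) and the cap upright, its top measured at 0.144 against 0.143 expected. It is seated. Next is the lever.

```bash
cat > lev.py <<'E'
from h import *
piv=np.array([.579,.2515]); post=np.array([.509,.2995]); r=.085; th0=np.arctan2(*(post-piv)[::-1])
def pose(a,z=.112):
    t=th0+a; return [*(piv+r*np.array([np.cos(t),np.sin(t)])),z],[np.pi,0,t+OFF]
OFF=0
E
python3 - <<'E'
import lev; from lev import *
print(np.linalg.norm(post-piv),np.degrees(th0))
for off in (0,-np.pi):
    lev.OFF=off
    print(off,[None if q is None else np.round(q[6],2) for a in (-.1,0,.6,1.2) for q in [arm.solve_ik(*pose(a))]])
ok=[o for o in (0,-np.pi) if (setattr(lev,"OFF",o) or all(arm.solve_ik(*pose(a)) is not None for a in (-.1,0,.6,1.2)))]
lev.OFF=min(ok,key=lambda o:(setattr(lev,"OFF",o) or max(abs(arm.solve_ik(*pose(a))[6]) for a in (0,1.2))))
print("OFF",lev.OFF)
open("off.txt","w").write(str(lev.OFF))
arm.set_gripper(.05)
arm.reach(*pose(0,.22)); p,o=pose(0); f0=np.array(arm.state()["force"]); arm.servo_line(p,.1)
s=arm.state(); print("down",np.round(np.array(s["force"])-f0,1))
arm.set_gripper(.022,3); s=arm.state(); print("w",s["width"],np.round(np.array(s["force"])-f0,1),s["t"])
for a in np.arange(.1,1.31,.04):
    p,o=pose(a); arm.servo_line(p,.06,o)
    s=arm.state(); F=np.array(s["force"])-f0; t=th0+a
    ft=-F[0]*np.sin(t)+F[1]*np.cos(t); fr=F[0]*np.cos(t)+F[1]*np.sin(t)
    print(round(a,2),"tang",round(ft,1),"rad",round(fr,1),"z",round(F[2],1),s["width"].__round__(4))
    if abs(ft)>12: break
p,d=arm.snapshot("scene"); u,v=map(int,pix("scene",np.array([.55,.25,.1])))
cv2.imwrite("pics/lev.png",cv2.resize(p[v-50:v+50,u-50:u+50],(500,500),interpolation=cv2.INTER_CUBIC)[:,:,::-1])
np.savez("end.npz",a=a); print(arm.state()["t"])
E
```

```text
0.08487638069569173 145.5610106911964
0 [np.float64(-0.3), np.float64(-0.22), np.float64(0.32), np.float64(0.87)]
-3.141592653589793 [np.float64(-1.95), np.float64(-1.84), np.float64(-2.16), np.float64(-1.63)]
OFF 0
down [0. 1. 0.]
w 0.022284692402925885 [-0.   0.4  0.6] 19.1333
0.1 tang -1.0 rad 1.2 z -0.5 0.0223
0.14 tang -2.2 rad 1.6 z 1.0 0.022
0.18 tang -1.7 rad -0.1 z 0.2 0.0217
0.22 tang -2.1 rad -1.1 z -0.0 0.0223
0.26 tang -1.9 rad 0.1 z 0.7 0.0219
0.3 tang -1.9 rad -0.2 z 0.5 0.0219
0.34 tang -2.7 rad -0.3 z 0.6 0.0222
0.38 tang -2.5 rad 0.0 z -0.4 0.0222
0.42 tang -3.0 rad 0.2 z -0.5 0.0218
0.46 tang -2.7 rad -0.3 z -0.0 0.022
0.5 tang -2.8 rad 0.1 z 0.7 0.0222
0.54 tang -2.8 rad -0.8 z -0.3 0.0222
0.58 tang -2.3 rad -0.5 z 0.0 0.0221
0.62 tang -3.5 rad -1.6 z 0.6 0.0223
0.66 tang -3.2 rad -0.6 z -0.3 0.0221
0.7 tang -3.6 rad -0.6 z -0.1 0.0218
0.74 tang -2.7 rad -1.1 z 1.2 0.0218
0.78 tang -3.5 rad -0.3 z -0.0 0.0224
0.82 tang -4.1 rad 0.0 z 0.3 0.022
0.86 tang -4.3 rad -0.9 z 0.9 0.0219
0.9 tang -3.4 rad -1.0 z -0.2 0.0222
0.94 tang -2.6 rad -1.1 z -0.8 0.0224
0.98 tang -3.7 rad -0.9 z 0.4 0.022
1.02 tang -4.2 rad -1.2 z 1.1 0.0217
1.06 tang -4.1 rad -0.6 z -0.0 0.0219
1.1 tang -4.5 rad -1.0 z 0.5 0.0223
1.14 tang -6.0 rad -1.0 z 1.3 0.0228
1.18 tang -6.3 rad -1.9 z 0.3 0.0289
1.22 tang -5.6 rad -2.3 z 2.7 0.0354
1.26 tang -6.2 rad -2.8 z 1.3 0.0419
1.3 tang -6.2 rad -2.2 z 1.5 0.048
26.975
```

View pics/lev.png

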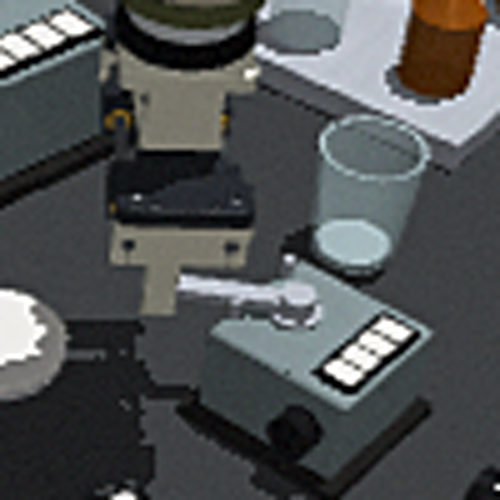

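The lever picture shows the post between the fingers at about (165,290), with the lever arm swung to the robot's right. The post stopped moving at about 1.12 rad: beyond that only the weak finger yielded, at 6 N against the 4.2 N spring. So it is at the stop. I'll hold it there and then let it follow back.

```bash
python3 - <<'E'
from lev import *
arm.dwell(.8); s=arm.state(); print(np.round(s["force"],1),s["width"])
for a in np.arange(1.15,-.01,-.115):
    p,o=pose(a); arm.servo_line(p,.08,o)
s=arm.state(); print(np.round(s["force"],1),s["width"])
arm.set_gripper(.05); arm.dwell(.5)
p,o=pose(0,.22); arm.servo_line(p,.12); arm.servo_line([.45,.0,.27],.3)
arm.dwell(.3)
for n in ("scene","top"):
    p,d=arm.snapshot(n); cv2.imwrite(f"pics/{n}9.png",p[:,:,::-1]); W=cloud(n,d); W0=cloud(n,np.load(n+"0.npz")["d"])
    for w in (W0,W):
        P=w[sel(w,(.51,.28),.09,.095,.135)]; print(n,len(P),np.round(P.mean(0),4))
    P=W[sel(W,(.594,-.246),.03,.112,.2)]; print("cap",np.round(P.mean(0),4),P[:,2].max())
s=arm.state();print(s["t"],np.round(s["tool_pos"],3))
E
```

```text
[-2.4  6.1  1.7] 0.04787254080672813
[ 0.6 -0.3 -0.9] 0.022040453957438658
scene 48 [0.5111 0.2981 0.1139]
scene 48 [0.5111 0.2982 0.1138]
cap [ 0.5984 -0.2494  0.1329] 0.14332539957122414
top 33 [0.5074 0.2985 0.1196]
top 34 [0.5073 0.2984 0.1192]
cap [ 0.592  -0.2459  0.137 ] 0.14652172448095246
34.6333 [0.45 0.   0.27]
```

View pics/scene9.png

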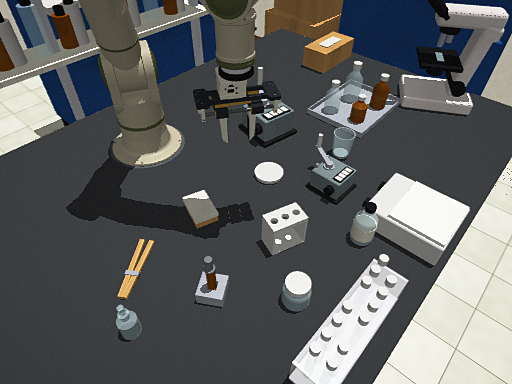

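The final picture shows the swab in the vial at (211,275), the post back at its start pose at (321,142), and all three rack holes empty. The other objects have not moved and the gripper is clear.

```bash
python3 -c "
from workcell import arm
print(arm.hand_in())"
```

```text
the job is handed in; nothing more can be done
None
```

The swab is seated in the vial with its collar on the rim, the small counter's lever was swung to its stop, held and returned fully to rest, and the job was handed in at about 35 s with everything else left in place.

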